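# Draw the bench dog and hold it catch-hole up

### The arm

A 7-joint arm with a two-finger parallel gripper is mounted at the origin on the work surface. World frame = base frame: x ahead of the robot, y to its left, z up, the work surface at z = 0. Lengths are in mm, angles in rad, forces in N, time in s.
With the tool pointing down it reaches from about 425 to 1025 mm from the base axis. Payload 3.6 kg.
Tool frame: the origin (TCP) lies on the centre line of the jaws, within the pads' length; the fingertips stand 14 mm ahead of it and the grasp point (between the pads) lies 5 mm behind it; y points along the fingers, z is the direction in which the jaws open and shut, and the axes are right-handed (so a half turn about y gives the same grasp; the last joint's range is limited). The gripper opens to 85 mm and grips with 20 to 120 N. Pads are 22 mm wide; open, the fingers measure 114 mm over their backs; the gripper's body (76 mm by 85 mm) begins 54 mm behind the grasp point. The pads swing forward as they close: fully open they stand 13 mm farther back than shut.
Start: joints at [-1.212, 0.591, 0.048, 1.609, -0.033, 0.943, -0.034], TCP at [317.172, 651.944, 245.302] pointing down, gripper open.
Joint ranges: [-2.69, 2.69], [-0.47, 2.24], [-1.27, 1.36], [0.19, 2.51], [-1.53, 4.68], [0.08, 2.07], [-3.09, 3.09]. Speed limits (rad/s): [2.57, 2.57, 3.14, 3.14, 3.14, 3.14, 3.14].

### API

Orientations are given as a 3x3 rotation matrix whose columns are the frame's x, y, z axes.
In Python, from station import robot gives the robot as it stands. The module is installed in compiled form; this text tells all that it offers.
- The arm moves only by the shell command python3 -m creep 'ROWS' [FORCE]. ROWS is text: rows parted by semicolons, each of 7 numbers parted by spaces: the shift along the tool's x, y, z in m, then the turn, a rotation vector about the tool's x, y, z in rad, then the opening, from 0 (shut) to 1 (fully open). In form: x y z rx ry rz hand; .... A call has 1 to 8 rows; each row shifts and turns the commanded pose from where the row before left it, along the tool's axes as they then stand; what a row does not reach is not made up. A row lasts 1/12 s, in which the tool goes at most 41.7 mm and 7.16 degrees, less where a joint would pass 70% of its speed; a pose out of reach is approached as far as the arm can. A call with a gripper value outside its range is refused whole. The fingers move at their own pace and stop on an object; FORCE is the grip in N (left out, the last holds). Time passes only in rows, so rows that do not move let the fingers close. It gives the time, the measured TCP pose, the force and the opening at its end, in the units of the state.
- robot.state(): the state, without advancing time (a new reading comes with each control period).
- robot.capture(name): name is "scene" or "top" or "wrist"; returns a dict with "color" (400x640x3 uint8, red, green, blue), "fx", "fy", "cx", "cy" (pixels), "R" (3x3) and "t" (3): a world point X has camera coordinates R X + t. Camera axes: x right, y down, z forward; pixel columns grow to the right and rows downward; lengths in mm; the calibration is good to about 2 mm. The wrist camera is an equidistant fisheye: a pixel r from the principal point sees the ray r / f radians off the axis. A picture is of the moment at which its call begins. There is no depth.
- robot.hand_in(): hands the job in, once; it reports no verdict.
The state is a dict: "t": time; "joint_positions": joint angles; "dq": joint speeds; "tau": joint torques, N m; "tool_pos": TCP position; "eef_rot": TCP orientation; "ft_force": force on the tool from outside, world axes, zero at the start; "torque": the same for the moment, N m; "finger_gap": finger opening in mm.
Only numpy, scipy, OpenCV 4.12 (cv2) and the standard library are available. Lean on these libraries where they do the work, as an engineer would, in place of code of your own. Each camera call takes 0.05 s, during which the arm holds its last target. There are 200 camera calls.

### The job

The tall round bench dog in the beech slab has lost the ball catch from the blind hole in the side of its shank. Draw it out of its dog hole by the head, find which side the empty blind hole is on, and turn the dog over onto its side so that the hole looks straight up, ready for a new catch to be dropped in. Finish while still holding it there by its head, at rest and at least 10 cm above the slab's top, without putting it down or letting go, and leave the low dogs and the other things where they are.

Things in the scene. Friction and masses are not known exactly. Their poses are not given: they have to be found in the camera images.
- dog: The tall bench dog, turned wood, about 75 g: round head 38 mm wide, 44 mm tall, proud of the slab; round shank 29 mm wide, 55 mm long, loose in a 30.4 mm dog hole (slides straight up). Origin: on its axis at the underside of the head, level with the slab's top while seated. z: along the axis, shank to head. x: out of the shank on the side of the blind hole, hidden until drawn. Stands turned any way.
- dog_hole (a point): Centre of the mouth of the dog's blind hole, on the side of the shank, 32 mm below the underside of the head: 12 mm wide, 16 mm deep, drilled square to the axis; it opens along the dog's x axis. The shank is plain on every other side.
- dog_head (a point): Middle of the dog's head, on its axis, 22 mm above the underside of the head: the place to grip, 38 mm wide from any side.
- slab: Fixed beech bench slab, 240 (x) by 420 (y) by 60 mm high, lying on the bench, six through dog holes in two rows; a twin-screw vice along its far (+x) edge reaches 210 mm from the origin and stays below the slab's top. Origin: centre of its underside; z up.
- low_dog1: A low bench dog in the slab, to be left alone: same shank, head 38 mm in diameter but only 16 mm tall. Origin at the underside of its head. Dogs stand at least 100 mm apart.
- low_dog2: Another low bench dog like low_dog1, to be left alone.
- low_dog3: Another low bench dog like low_dog1, to be left alone.
- sanding_block: Cork sanding block, 112 x 47 x 32 mm, lying on the slab near its +y end. Leave alone. Origin: centre of underside.
- mallet: Wooden joiner's mallet lying on the bench at the left, 280 mm long, 65 mm high. Leave alone.
- block_plane: Small steel block plane, 155 x 50 mm, about 60 mm high, on the bench at the far left. Leave alone.
- catch_tin: Open steel tin, 85 x 62 x 22 mm, with the new brass ball catches, on the bench at the near right. Leave alone.
- glue: White glue bottle, 54 mm in diameter, 135 mm tall, standing on the bench at the right. Leave alone.
- try_square: Try square lying flat on the bench at the far right, 17 mm high, blade about 190 mm. Leave alone.
- table: The wooden workbench; its top, on which everything lies, is at z = 0.

How it is judged (in metres and radians):
On the way:
1. the dog is drawn clear of its dog hole, gripped by the fingers (height (world z) of dog above 0.12 m and contact force between the fingers and dog above 1 N), for 0.2 s.
At the end, for the whole second after the job is handed in: The dog is held by its head in the fingers, at rest, touching neither slab nor bench, at least 95 mm above the slab's top face, with its blind hole pointing up to within 20 degrees (0.35 rad) of vertical, and stays so for the last second (angle between dog's own x axis and vertical below 0.35 rad and height (world z) of each of dog, dog_hole above 0.155 m and contact force between the fingers and dog above 1 N and z of the grasp point in the frame of dog above -0.004 m and contact force between dog and slab below 0.2 N and contact force between dog and table below 0.2 N and linear speed of dog below 0.03 m/s and angular speed of dog below 0.3 rad/s); the arm keeps its last pose, push and grip.
It fails at once if another dog, or a bystander, is moved more than 25 mm (distance of any of low_dog1, low_dog2, low_dog3, sanding_block, mallet, block_plane, catch_tin, glue, try_square from where it was at the start of the episode above 0.025 m).
It also fails if it takes over 45 s, if anything falls off the work surface, if the arm or the gripper's body presses on something with over 40 N, if the wrist force passes 120 N, or if a joint passes its speed limit or range.

## Working session

There is one attempt and no reset: what is moved stays moved. The work goes in short steps, Python scripts to look and compute and a shell command to move; the robot and the scene stay as the last step left them, time stands still between calls to the robot, and variables do not carry over. Pictures are saved under pics/ and viewed, about 8 in all and at most 12, crops included, and the job is handed in when it is done.

```bash
mkdir -p pics
python3 - <<'E'
from station import robot
import cv2, numpy as np
np.set_printoptions(precision=3,suppress=True)
s=robot.state(); print(s)
for n in("scene","top"):
    c=robot.capture(n); cv2.imwrite(f"pics/{n}0.png",c["color"][:,:,::-1]); print(n,c["fx"],c["fy"],c["cx"],c["cy"],np.array(c["R"]),c["t"])
E
```

```text
{'t': 0.0, 'joint_positions': array([-1.211,  0.592,  0.048,  1.61 , -0.033,  0.943, -0.034]), 'dq': array([-0.001, -0.001, -0.001,  0.   ,  0.001, -0.   , -0.   ]), 'tau': array([  0.   , -54.869,   1.547, -19.812,   0.009,   0.009,   0.   ]), 'tool_pos': array([316.789, 651.223, 244.113]), 'eef_rot': array([[ 0.899, -0.001,  0.437],
       [-0.437, -0.002,  0.899],
       [ 0.   , -1.   , -0.002]]), 'ft_force': array([ 0.009, -0.342, -0.435]), 'torque': array([ 0.049, -0.027, -0.035]), 'finger_gap': 85.0822806668757}
scene 426.1532132034179 426.1532132034179 314.13546321527014 199.97060284884196 [[ 0.727  0.687  0.004]
 [ 0.506 -0.532 -0.679]
 [-0.464  0.496 -0.734]] [-324.492 -200.311 1505.046]
top 472.42775098715106 472.42775098715106 314.5942854223449 199.4394668210022 [[-0.008 -1.    -0.006]
 [-0.983  0.008 -0.183]
 [ 0.183  0.004 -0.983]] [  -7.565  468.141 1726.482]
```

View pics/top0.png

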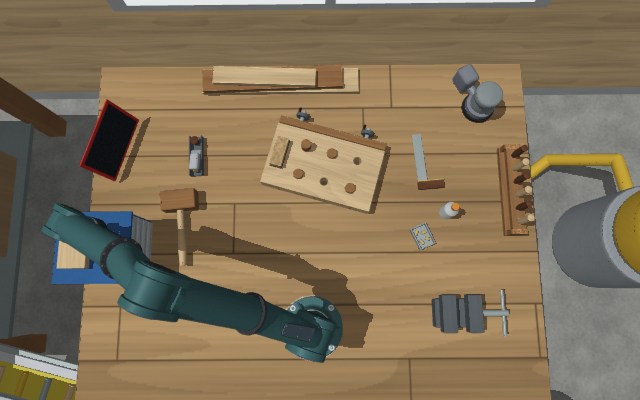

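View pics/scene0.png

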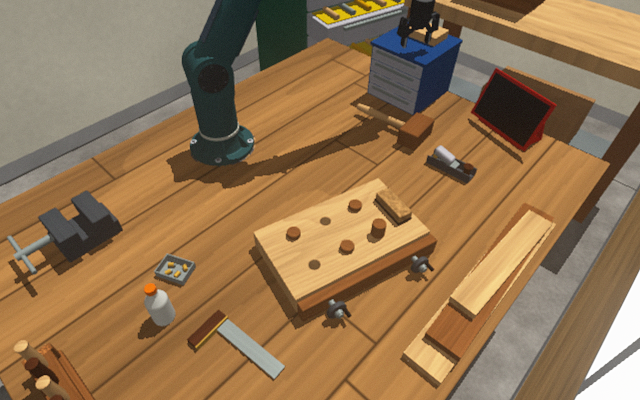

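Top view: four dog heads at (306,145), (332,153), (298,174) and (350,188); the holes at (357,160) and (323,181) are empty. In the scene view the tall dog is the one at (378,228), next to the sanding block on the vice side, which is (306,145) in the top view.

```bash
cat > h.py <<'E'
from station import robot
import cv2, numpy as np
np.set_printoptions(precision=3,suppress=True)
def ray(c,u,v):
    R=np.array(c["R"]);t=np.array(c["t"])
    x=np.array([(u-c["cx"])/c["fx"],(v-c["cy"])/c["fy"],1.])
    return -R.T@t, R.T@x
def atz(c,u,v,z):
    o,d=ray(c,u,v); return o+d*(z-o[2])/d[2]
def proj(c,X):
    p=np.array(c["R"])@X+np.array(c["t"]); return c["fx"]*p[0]/p[2]+c["cx"],c["fy"]*p[1]/p[2]+c["cy"]
def fish(c,X):
    p=np.array(c["R"])@X+np.array(c["t"]); th=np.arctan2(np.hypot(p[0],p[1]),p[2]); a=np.arctan2(p[1],p[0])
    return c["fx"]*th*np.cos(a)+c["cx"],c["fy"]*th*np.sin(a)+c["cy"]
E
python3 - <<'E'
from h import *
T=robot.capture("top");S=robot.capture("scene");W=robot.capture("wrist")
print("tall",atz(T,306,144.5,104),atz(S,378,222,104))
for u,v in((332,153),(298,173.5),(350,187.5)): print("low",atz(T,u,v,76))
for u,v in((357,160.5),(323,181.5)): print("hole",atz(T,u,v,60))
a=T["color"][130:215,255:395,::-1]; b=S["color"][175:295,250:440,::-1]
a=cv2.resize(a,None,fx=4,fy=4,interpolation=cv2.INTER_CUBIC);b=cv2.resize(b,None,fx=2.0,fy=2.0,interpolation=cv2.INTER_CUBIC)
o=np.zeros((a.shape[0]+b.shape[0],a.shape[1],3),np.uint8);o[:a.shape[0]]=a;o[a.shape[0]:,:b.shape[1]]=b
cv2.imwrite("pics/crop.png",o);print(o.shape,W["fx"],W["cx"],W["cy"],np.array(W["R"]),W["t"])
E
```

```text
tall [663.487  18.592 104.   ] [664.904  14.004 104.   ]
low [638.165 -77.96   76.   ]
low [560.457  49.399  76.   ]
low [ 505.646 -142.492   76.   ]
hole [ 612.672 -172.205   60.   ]
hole [532.812 -43.33   60.   ]
(580, 560, 3) 309.70691628693146 322.7137890950967 194.78962986810515 [[ 0.437  0.899 -0.001]
 [ 0.851 -0.413  0.323]
 [ 0.29  -0.142 -0.946]] [-724.496  -43.632  381.236]
```

View pics/crop.png

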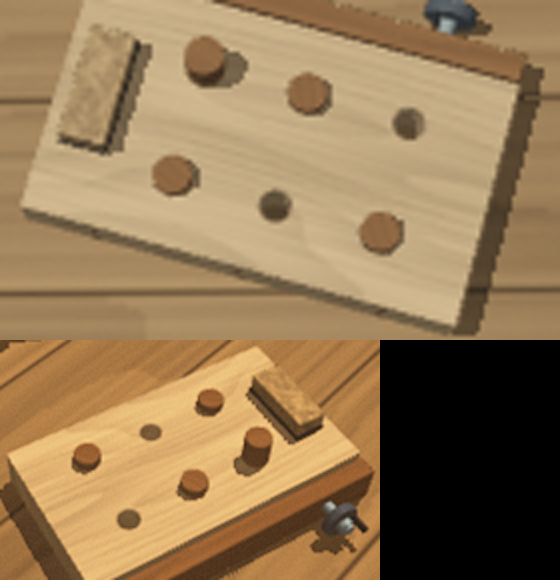

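Tall dog is at about (664, 16): the two views agree to 5 mm, and extrapolating the row of holes gives (664, 16). I'll swing over in an arc about the base at safe height, since tool x is tangential and tool z radial.

```bash
python3 -m creep '0.04 0 -0.004 0 0.0576 0 1;0.04 0 -0.004 0 0.0576 0 1;0.04 0 -0.004 0 0.0576 0 1;0.04 0 -0.004 0 0.0576 0 1;0.04 0 -0.004 0 0.0576 0 1;0.04 0 -0.004 0 0.0576 0 1;0.04 0 -0.004 0 0.0576 0 1;0.04 0 -0.004 0 0.0576 0 1' 60
python3 -m creep '0.04 0 -0.004 0 0.0576 0 1;0.04 0 -0.004 0 0.0576 0 1;0.04 0 -0.004 0 0.0576 0 1;0.04 0 -0.004 0 0.0576 0 1;0.04 0 -0.004 0 0.0576 0 1;0.04 0 -0.004 0 0.0576 0 1;0.04 0 -0.004 0 0.0576 0 1;0.04 0 -0.004 0 0.0576 0 1'
python3 -m creep '0.04 0 -0.004 0 0.0576 0 1;0.02 0 -0.004 0 0.0576 0 1;0 0 0 0 0 0 1;0 0 0 0 0 0 1'
python3 - <<'E'
from h import *
s=robot.state();c=robot.capture("wrist")
print(s["tool_pos"],s["eef_rot"],s["joint_positions"],s["ft_force"])
P=s["tool_pos"]
print("tall",fish(c,np.array([664,16,104])),"radius px",[fish(c,np.array([664+a,16+b,104])) for a,b in((19,0),(-19,0),(0,19),(0,-19))])
cv2.imwrite("pics/w1.png",c["color"][:,:,::-1])
E
```

```text
t: 0.92
tool_pos: [550.9, 432.3, 245.3]
eef_rot: [[0.609, 0.001, 0.793], [-0.793, 0.0, 0.609], [0.0, -1.0, 0.001]]
ft_force: [0.8, 1.1, 0.3]
finger_gap: 85.7
t: 1.58
tool_pos: [661.3, 133.1, 245.3]
eef_rot: [[0.193, 0.001, 0.981], [-0.981, 0.0, 0.193], [0.0, -1.0, 0.001]]
ft_force: [-0.6, -0.1, 1.1]
finger_gap: 85.7
t: 1.92
tool_pos: [663.1, 72.8, 245.3]
eef_rot: [[0.078, -0.0, 0.997], [-0.997, -0.0, 0.078], [0.0, -1.0, -0.0]]
ft_force: [0.3, 0.8, 0.3]
finger_gap: 85.4
[663.145  72.812 245.346] [[ 0.078 -0.     0.997]
 [-0.997 -0.     0.078]
 [ 0.    -1.    -0.   ]] [-0.413  0.538  0.348  1.758 -0.228  0.885  0.113] [0.346 0.829 0.337]
tall (np.float64(317.83371238248475), np.float64(240.3299908687742)) radius px [(np.float64(337.11929463043947), np.float64(241.6415489250316)), (np.float64(298.51052496785337), np.float64(238.89679479718484)), (np.float64(319.2562842284842), np.float64(222.7397119028647)), (np.float64(316.4924390370875), np.float64(256.944556527513))]
```

View pics/w1.png

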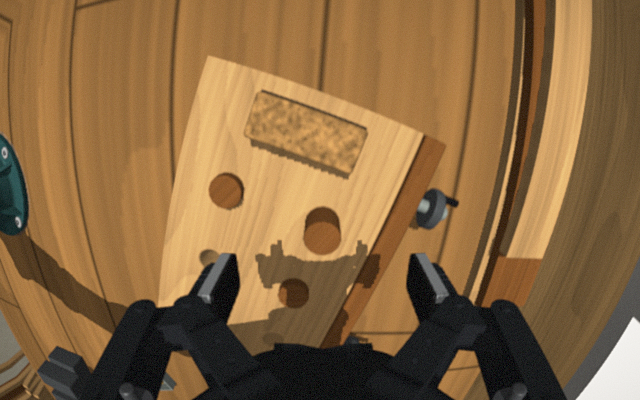

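Wrist view: the tall dog's head is at about (322,230), spanning rows 206–256 with some side wall showing, against a predicted top centre of (318,240). I'll refine this numerically from its outline.

Run:
```python
from h import *
from scipy.optimize import minimize
c=robot.capture("wrist"); R=np.array(c["R"]);print("cam",-R.T@c["t"])
im=c["color"][195:270,290:355]; hsv=cv2.cvtColor(im,cv2.COLOR_RGB2HSV)
print(hsv[33,32],hsv[20,50],hsv[55,32],hsv[70,60])
r=im[:,:,0].astype(int); 
a=np.linspace(0,2*np.pi,40)
def hull(x,y):
    p=[fish(c,np.array([x+19*np.cos(t),y+19*np.sin(t),z])) for z in(60,104) for t in a]
    return cv2.convexHull(np.float32(p))
def mask(h):
    m=np.zeros(c["color"].shape[:2],np.uint8);cv2.fillPoly(m,[np.int32(np.round(h*16))],1,shift=4);return m[195:270,290:355]>0
sat=hsv[:,:,1].astype(float); _,seg=cv2.threshold(hsv[:,:,1],0,255,cv2.THRESH_OTSU); seg=seg>0
best=max(((((mask(hull(x,y))&seg).sum()/(mask(hull(x,y))|seg).sum()),x,y) for x in range(650,681,2) for y in range(0,36,2)))
print(best); x,y=best[1:]
o=cv2.resize(c["color"][195:270,290:355,::-1],None,fx=6,fy=6); cv2.polylines(o,[np.int32((hull(x,y)-[290,195])*6+3)],True,(0,255,0))
cv2.imwrite("pics/fit.png",np.hstack([o,cv2.resize(np.repeat(seg[:,:,None],3,2).astype(np.uint8)*255,None,fx=6,fy=6)]))
```

```text
cam [657.846 158.244 374.681]
[ 14 176 142] [ 17 133 220] [ 14 172 151] [ 18 136 114]
(np.float64(0.8414414414414414), 668, 16)
```

View pics/fit.png

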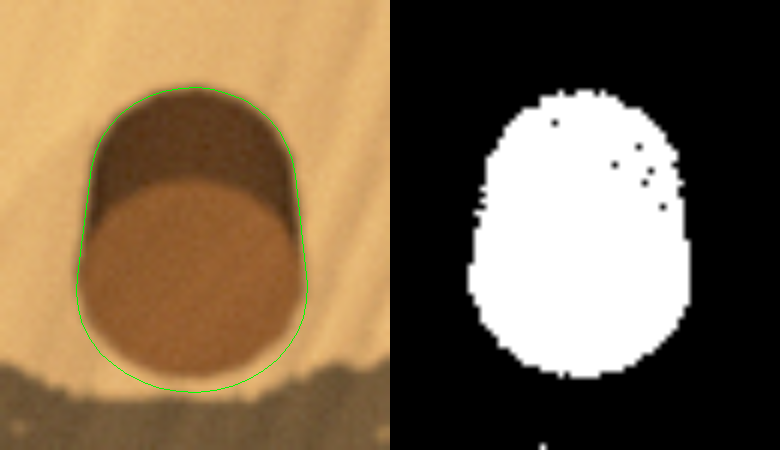

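The cylinder fit matches the outline well, putting the dog at about (667, 17), which agrees with the earlier estimate. Now over it, down, and close.

```bash
python3 -m creep '0.028 0 0 0 0 0 1;0.028 0 -0.001 0 0 0 1;0 0.03 0 0 0 0 1;0 0.03 0 0 0 0 1;0 0.03 0 0 0 0 1;0 0.03 0 0 0 0 1;0 0.02 0 0 0 0 1;0 0 0 0 0 0 1' 60
python3 -m creep '0 0.014 0 0 0 0 1;0 0.01 0 0 0 0 1;0 0 0 0 0 0 0;0 0 0 0 0 0 0;0 0 0 0 0 0 0;0 0 0 0 0 0 0;0 0 0 0 0 0 0;0 0 0 0 0 0 0'
```

```text
t: 2.68
tool_pos: [663.4, 22.4, 100.3]
eef_rot: [[0.086, -0.009, 0.996], [-0.996, 0.002, 0.086], [-0.002, -1.0, -0.009]]
ft_force: [-1.2, -0.7, -0.4]
finger_gap: 85.3
t: 3.35
tool_pos: [667.3, 18.5, 82.7]
eef_rot: [[0.081, 0.001, 0.997], [-0.997, 0.0, 0.081], [-0.0, -1.0, 0.001]]
ft_force: [-2.1, 0.6, 6.4]
finger_gap: 36.4
```

Gripped: the gap is 36.4 mm on a 38 mm head. Drawing straight up.

```bash
python3 -m creep '0 0 0 0 0 0 0;0 -0.01 0 0 0 0 0;0 -0.015 0 0 0 0 0;0 -0.015 0 0 0 0 0;0 -0.015 0 0 0 0 0;0 -0.02 0 0 0 0 0;0 -0.02 0 0 0 0 0;0 -0.02 0 0 0 0 0'
python3 -m creep '0 -0.02 0 0 0 0 0;0 -0.03 0 0 0 0 0;0 -0.03 0 0 0 0 0;0 -0.03 0 0 0 0 0;0 -0.03 0 0 0 0 0;0 -0.03 0 0 0 0 0;0 0 0 0 0 0 0;0 0 0 0 0 0 0'
python3 - <<'E'
from h import *
s=robot.state();print(s["joint_positions"],s["tool_pos"]);P=s["tool_pos"]
o=[]
for n in("scene","top","wrist"):
    c=robot.capture(n); f=fish if n=="wrist" else proj
    u,v=map(int,f(c,P+[0,0,-50])); print(n,u,v, "camdir",(-np.array(c["R"]).T@c["t"]-P))
    w=20 if n!="wrist" else 60
    o.append(cv2.resize(cv2.copyMakeBorder(c["color"],80,80,80,80,cv2.BORDER_CONSTANT)[v+80-w:v+80+w,u+80-w:u+80+w,::-1],(260,260),interpolation=cv2.INTER_CUBIC))
cv2.imwrite("pics/lift.png",np.hstack(o))
E
```

```text
t: 4.02
tool_pos: [666.8, 18.5, 197.7]
eef_rot: [[0.081, 0.0, 0.997], [-0.997, -0.0, 0.081], [0.0, -1.0, 0.0]]
ft_force: [0.5, -0.0, -0.2]
finger_gap: 36.7
t: 4.68
tool_pos: [667.9, 18.2, 369.3]
eef_rot: [[0.081, 0.005, 0.997], [-0.997, 0.001, 0.081], [-0.0, -1.0, 0.006]]
ft_force: [0.7, 0.4, -1.1]
finger_gap: 36.5
[-0.364  0.427  0.391  1.628 -0.177  1.116  0.154] [667.886  18.243 369.266]
scene 390 161 camdir [ 367.604 -647.774  601.319]
top 304 123 camdir [-523.268  -36.913 1413.623]
wrist 323 230 camdir [ -6.975  83.281 125.789]
```

View pics/lift.png

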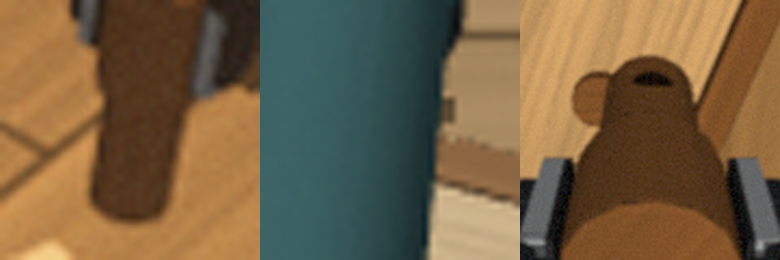

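Drawn clear. The wrist view (third panel) shows the blind hole as a dark patch near full-picture pixel (324,206), on the camera side of the shank (world +y, tool −x) and slightly right of the shank's centre line. The scene view shows a plain shank on the other side. Next, its azimuth in numbers.

Run:
```python
from h import *
s=robot.state();c=robot.capture("wrist");E=s["eef_rot"];P=s["tool_pos"]
g=cv2.GaussianBlur(cv2.cvtColor(c["color"],cv2.COLOR_RGB2GRAY),(3,3),0)[195:225,295:355]
m=(g<28).astype(np.uint8); n,l,st,ce=cv2.connectedComponentsWithStats(m)
print("dark",[(st[i,4],ce[i]+[295,195]) for i in range(1,n)],g.min())
sat=c["color"][204:212,290:360].astype(int).mean(0); print("row mean R:",sat[:,0].astype(int))
best=[]
for dy in(50,55,60):
  for a in np.arange(-30,31,10):
    r=np.radians(a); X=P+E@np.array([-14.5*np.cos(r),dy,14.5*np.sin(r)]); print(dy,a,np.round(fish(c,X),1), end="; ")
  print("axis edges",[np.round(fish(c,P+E@np.array([0,dy,k])),1) for k in(-14.5,0,14.5)])
```

```text
dark [(np.int32(65), array([323.462, 206.2  ]))] 11
row mean R: [148 135 127 123 117 116 116 115 116 117 119 116 107  87  73  72  67  68
  72  74  75  77  79  80  78  67  56  48  46  43  42  41  40  43  42  42
  42  42  44  46  49  56  64  73  80  81  78  74  74  84 107 145 180 201
 204 204 208 200 176 133  99  90 103 124 132 135 133 130 128 125]
50 -30 [308.9 208.7]; 50 -20 [312.6 207.1]; 50 -10 [316.5 206.1]; 50 0 [320.6 205.8]; 50 10 [324.6 206.1]; 50 20 [328.6 207.1]; 50 30 [332.2 208.7]; axis edges [array([297.9, 226.9]), array([320.6, 227. ]), array([343.4, 227. ])]
55 -30 [309.3 205.8]; 55 -20 [312.8 204.2]; 55 -10 [316.7 203.3]; 55 0 [320.6 202.9]; 55 10 [324.6 203.3]; 55 20 [328.4 204.2]; 55 30 [332.  205.8]; axis edges [array([298.5, 223.7]), array([320.7, 223.8]), array([342.9, 223.7])]
60 -30 [309.6 203.1]; 60 -20 [313.1 201.5]; 60 -10 [316.8 200.6]; 60 0 [320.7 200.3]; 60 10 [324.5 200.6]; 60 20 [328.3 201.5]; 60 30 [331.8 203.1]; axis edges [array([299. , 220.6]), array([320.7, 220.7]), array([342.4, 220.7])]
```

The hole direction in the tool frame is −x, leaning about 6° towards +z. A +90° turn about tool z therefore brings it up, with the tool pointing world +y. I'll try that in steps while watching the joints.

```bash
python3 -m creep '0 -0.02 0 0 0 0.1 0;0 -0.02 0 0 0 0.1 0;0 -0.02 0 0 0 0.1 0;0 -0.02 0 0 0 0.1 0;0 0 0 0 0 0 0' 60
python3 -c "
from h import *
s=robot.state();print(s['joint_positions'],s['tool_pos'])"
```

```text
t: 5.3
tool_pos: [668.9, -1.8, 446.1]
eef_rot: [[0.065, -0.025, 0.998], [-0.92, 0.386, 0.07], [-0.387, -0.922, 0.002]]
ft_force: [0.6, -3.0, -0.1]
finger_gap: 37.0
[-0.1    0.414  0.303  1.506 -0.515  1.374  0.393] [668.894  -1.76  446.082]
```

```bash
python3 -m creep '0 0 0 0 0 0.1 0;0 0 0 0 0 0.1 0;0 0 0 0 0 0.1 0;0 0 0 0 0 0.1 0;0 0 0 0 0 0.1 0;0 0 0 0 0 0 0'
python3 -c "
from h import *
s=robot.state();print(s['joint_positions'],s['tool_pos'])"
```

```text
t: 5.8
tool_pos: [666.7, 3.1, 438.5]
eef_rot: [[0.038, -0.066, 0.997], [-0.621, 0.78, 0.075], [-0.783, -0.622, -0.011]]
ft_force: [-0.9, -0.5, -1.7]
finger_gap: 36.9
[ 0.136  0.524  0.189  1.538 -0.897  1.575  0.621] [666.729   3.057 438.458]
```

```bash
python3 -m creep '0 0 0 0 0 0.1 0;0 0 0 0 0 0.1 0;0 0 0 0 0 0.1 0;0 0 0 0 0 0.1 0;0 0 0 0 0 0.1 0;0 0 0 0 0 0.1 0;0 0 0 0 0 0.07 0;0 0 0 0 0 0 0'
python3 - <<'E'
from h import *
s=robot.state();print(s['joint_positions'],s['tool_pos']);E=s["eef_rot"];P=s["tool_pos"]
r=np.radians(6);h=E@[-np.cos(r),0,np.sin(r)];print("hole dir est",h,np.degrees(np.arccos(h[2])))
up=np.array([0,0,1.]);b=E.T@up;print("up in tool",b,"rotvec tool",np.cross(E.T@h,b))
o=[]
for n,w in(("scene",32),("top",28),("wrist",60)):
    c=robot.capture(n); f=fish if n=="wrist" else proj
    X=P+E@[0,45,0];u,v=map(int,f(c,X)); print(n,u,v,"hole px",np.round(f(c,P+E@[0,55,0]+14.5*h),1))
    o.append(cv2.resize(cv2.copyMakeBorder(c["color"],80,80,80,80,cv2.BORDER_CONSTANT)[v+80-w:v+80+w,u+80-w:u+80+w,::-1],(260,260),interpolation=cv2.INTER_CUBIC))
cv2.imwrite("pics/side.png",np.hstack(o))
E
```

```text
t: 6.47
tool_pos: [667.2, 7.9, 440.2]
eef_rot: [[-0.01, -0.083, 0.997], [-0.001, 0.997, 0.083], [-1.0, -0.0, -0.01]]
ft_force: [0.2, 0.5, -1.3]
finger_gap: 36.9
[ 0.328  0.723  0.007  1.614 -1.276  1.869  0.802] [667.156   7.872 440.19 ]
hole dir est [0.114 0.01  0.993] 6.555952584728463
up in tool [-1.   -0.   -0.01] rotvec tool [ 0.    -0.114  0.   ]
scene 406 109 hole px [411.1 101.8]
top 291 111 hole px [288.3 109.3]
wrist 319 237 hole px [322.1 210.3]
```

View pics/side.png

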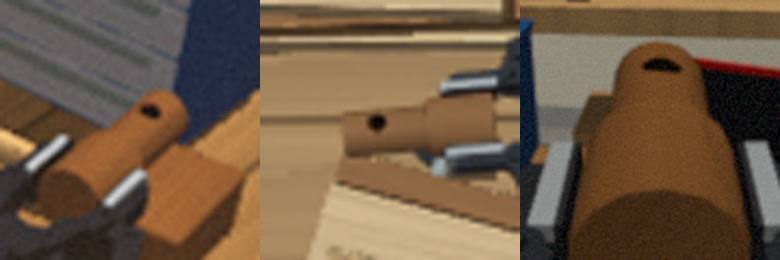

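All three views show the hole on top. The scene crop has it at (150,111), the top crop at (376,122) against a predicted (377,122), and the wrist crop at (660,66), the same row as before the turn, so the dog hasn't sagged in the jaws. The remaining error is about 3–6° of roll, so one small trim and then settle.

```bash
python3 -m creep '0 0 0 0 -0.07 0 0;0 0 0 0 0 0 0;0 0 0 0 0 0 0;0 0 0 0 0 0 0;0 0 0 0 0 0 0;0 0 0 0 0 0 0;0 0 0 0 0 0 0;0 0 0 0 0 0 0' 60
python3 - <<'E'
from h import *
s=robot.state();E=s["eef_rot"];P=s["tool_pos"]
print(E,P,s["finger_gap"],np.abs(s["dq"]).max(),s["t"])
r=np.radians(6);h=E@[-np.cos(r),0,np.sin(r)];print("tilt of hole deg",np.degrees(np.arccos(h[2])))
c=robot.capture("top");a=c["color"][70:220,220:400,::-1]
d=robot.capture("scene");v,u=104,411;b=d["color"][v-40:v+40,u-50:u+50,::-1]
a=cv2.resize(a,(540,450),interpolation=cv2.INTER_CUBIC);b=cv2.resize(b,(250,200));o=np.zeros((450,790,3),np.uint8);o[:,:540]=a;o[:200,540:]=b
cv2.imwrite("pics/final.png",o)
E
```

```text
t: 7.28
tool_pos: [667.9, 6.8, 444.9]
eef_rot: [[0.069, -0.081, 0.994], [0.005, 0.997, 0.081], [-0.998, -0.001, 0.07]]
ft_force: [0.5, -0.4, -0.5]
finger_gap: 36.4
[[ 0.069 -0.081  0.994]
 [ 0.005  0.997  0.081]
 [-0.998 -0.001  0.07 ]] [667.854   6.765 444.88 ] 36.412051769894894 0.002556375535407741 7.2833
tilt of hole deg 2.008338887911873
```

View pics/final.png

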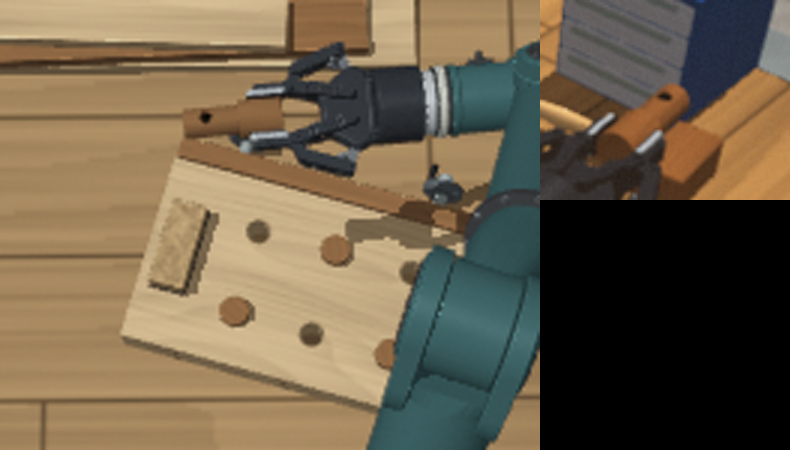

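The dog is held on its side with the hole up (top crop (206,117), scene crop (664,103)). Its dog hole is empty, and the sanding block and low dogs are where they were. The arm is at rest, so I'm handing in.

```bash
python3 -c "
from station import robot
print(robot.hand_in())"
```

```text
the job is handed in; nothing more can be done
None
```

I drew the tall dog straight up by its head and found its blind hole in the wrist camera. I then turned the tool on its side so the hole faces up, and handed in at 7.3 s of the 45 s allowed, still holding the dog.

**Last checks:**
- **Hole direction:** about 2° off vertical by the wrist estimate, or up to about 6° if judged from the shank outline in the top view. Both are well inside the 20° limit.
- **Height:** the tool is at z = 445 mm, so the dog is about 385 mm above the slab's top.
- **Grip and rest:** the finger gap was steady at 36.4 mm with 60 N commanded, and the joints were at rest (0.003 rad/s at most).
- **Other things:** in the final top view, two low dogs and the sanding block were clear to see and in place. The arm partly hid the third low dog. I did not check the things on the bench in the last picture, though the arm stayed well above them.

**One disagreement:** before the final trim, the hole showed about 2.5 pixels (roughly 5 mm) lower in the scene view than I predicted. The wrist view hardly changed after the turn, so I took this as a small error in where along the head I gripped, not the dog sagging.

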